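Cover the washed porcelain mixing cups with their lids

TASK

The painting session is over and the four porcelain mixing cups are washed: put each of the four knobbed lids on the cup of its own size, smallest on smallest up to largest on largest, so that every cup is closed with its lid lying level on the rim. Set the porcelain down gently, leave the cups standing where they are, and do not upset or shove aside the ink bottle or the rubber stamp.

Things in the scene. Friction and masses are not known exactly. Their poses are not given: they have to be found in the camera images.
- lid_tiny_knob (a point): smallest of four white porcelain lids, lying right way up on the table: flat round flange 48 mm across, 5 mm thick; under it a boss 16 mm across, 5 mm deep, on which it lies; on top a round knob 17 mm across, slimmer at its foot. Point: on the axis in mid-knob, 10 mm below the knob's top, 14 above the flange's top face, 19 above the flange's underside, 24 above the boss's underside. z: axis, up.
- cup_tiny_rim (a point): smallest of four open, empty white porcelain cups standing on the table: 38 mm across at the rim, 32 mm tall, wall 4 mm. Takes the lid 48 mm across: the boss fits the mouth with 7 mm play each way, the flange rests on the rim. Point: centre of the mouth, level with the rim. z: axis, up.
- lid_small_knob (a point): second smallest of four white porcelain lids, lying right way up on the table: flat round flange 62 mm across, 5 mm thick; under it a boss 30 mm across, 5 mm deep, on which it lies; on top a round knob 19 mm across, slimmer at its foot. Point: on the axis in mid-knob, 10 mm below the knob's top, 14 above the flange's top face, 19 above the flange's underside, 24 above the boss's underside. z: axis, up.
- cup_small_rim (a point): second smallest of four open, empty white porcelain cups standing on the table: 52 mm across at the rim, 38 mm tall, wall 4 mm. Takes the lid 62 mm across: the boss fits the mouth with 7 mm play each way, the flange rests on the rim. Point: centre of the mouth, level with the rim. z: axis, up.
- lid_medium_knob (a point): second largest of four white porcelain lids, lying right way up on the table: flat round flange 76 mm across, 5 mm thick; under it a boss 44 mm across, 5 mm deep, on which it lies; on top a round knob 21 mm across, slimmer at its foot. Point: on the axis in mid-knob, 10 mm below the knob's top, 14 above the flange's top face, 19 above the flange's underside, 24 above the boss's underside. z: axis, up.
- cup_medium_rim (a point): second largest of four open, empty white porcelain cups standing on the table: 66 mm across at the rim, 46 mm tall, wall 4 mm. Takes the lid 76 mm across: the boss fits the mouth with 7 mm play each way, the flange rests on the rim. Point: centre of the mouth, level with the rim. z: axis, up.
- lid_large_knob (a point): largest of four white porcelain lids, lying right way up on the table: flat round flange 90 mm across, 5 mm thick; under it a boss 58 mm across, 5 mm deep, on which it lies; on top a round knob 23 mm across, slimmer at its foot. Point: on the axis in mid-knob, 10 mm below the knob's top, 14 above the flange's top face, 19 above the flange's underside, 24 above the boss's underside. z: axis, up.
- cup_large_rim (a point): largest of four open, empty white porcelain cups standing on the table: 80 mm across at the rim, 54 mm tall, wall 4 mm. Takes the lid 90 mm across: the boss fits the mouth with 7 mm play each way, the flange rests on the rim. Point: centre of the mouth, level with the rim. z: axis, up.
- ink_bottle: bystander: round ink bottle with black cap, 40 mm across, 68 mm tall, standing among the cups and lids. Origin: centre of its underside, z up.
- stamp: bystander: wooden rubber stamp with a turned knob handle, base 50 x 34 mm, 62 mm tall, standing among the cups and lids. Origin: centre of its underside, z up.
Mind the look-alikes: they are no part of the job. What is shaped like the part that bears lid_large_knob but yellow is not meant. What is shaped like the part that bears lid_tiny_knob but pink is not meant.

How it is judged:
By the outcome, as a careful person would: the job done as asked, in the order asked, and still so for the second after the job is handed in, with the robot touching nothing.
It also fails if it takes over 96 s, if anything falls off the work surface, if the arm or the gripper's body presses on something with over 40 N, if the wrist force passes 120 N, or if a joint passes its speed limit or range.

ROBOT

A 7-joint arm with a two-finger parallel gripper is mounted at the origin on the work surface. World frame = base frame: x ahead of the robot, y to its left, z up, the work surface at z = 0. Lengths are in mm, angles in rad, forces in N, time in s.
With the tool pointing down it reaches from about 425 to 875 mm from the base axis. Payload 8.4 kg.
Tool frame: the origin (TCP) lies between the finger pads; the fingertips stand 17 mm ahead of it and the grasp point (between the pads) lies 2 mm behind it (r.nose_length is the distance from the TCP to the fingertips, in mm); z points along the fingers, y is the line along which they close (so a half turn about z gives the same grasp; the last joint's range is limited). The gripper opens to 85 mm and grips with 20 to 120 N. Pads are 22 mm wide; open, the fingers measure 114 mm over their backs; the gripper's body (76 mm by 85 mm) begins 54 mm behind the grasp point. The pads swing forward as they close: fully open they stand 13 mm farther back than shut.
Start: joints at [1.216, 0.333, 0.04, 1.465, -0.013, 1.343, -0.059], TCP at [164.441, -628.827, 248.308] pointing down, gripper open.
Joint ranges: [-2.58, 2.58], [-0.38, 2.09], [-1.3, 1.39], [0.25, 2.4], [-1.5, 4.64], [0.08, 2.09], [-2.65, 2.65]. Speed limits (rad/s): [2.22, 2.22, 2.79, 2.79, 3.14, 3.14, 3.14].

INTERFACE

Orientations are given as [roll, pitch, yaw] about the fixed x, y, z axes, in that order (R = Rz(yaw) Ry(pitch) Rx(roll)).
In Python, from cell import get_obs, imaging, ticket, r gives the robot as it stands.
- The arm moves only by the tool drive_tool, never from a script. Its argument "targets" is text: rows parted by semicolons, each of 5 numbers parted by spaces: the gripper's target within -1 to 1 (fully open at 1, half-way at 0, shut at -1), then the shift along the tool's x, y, z in units of 250 mm (1.0 is 250 mm), then the turn about the tool's z in units of 45 degrees (1.0 is 45 degrees). A call has 1 to 20 rows; each row shifts and turns the commanded pose from where the row before left it, along the tool's axes as they then stand; what a row does not reach is not made up. A row lasts 1/8 s, in which the tool goes at most 62.5 mm and 10.7 degrees, less where a joint would pass 70% of its speed; a pose out of reach is approached as far as the arm can. A call with a number of a shift or a turn outside -1 to 1 is refused whole. A call with a gripper value outside its range is refused whole. The fingers move at their own pace and stop on an object; the grip force is fixed at half the most. Time passes only in rows, so rows that do not move let the fingers close. It gives the time, the measured TCP pose, the force, the opening and the grip force at its end, in the units of the state.
- get_obs(): the state, without advancing time (a new reading comes with each control period).
- imaging.capture(name): name is "side" or "top"; returns a dict with "pixels" (384x512x3 uint8, blue, green, red), "depth" (384x512 float32, mm along the optical axis (not along the pixel's ray), 0 where there is no reading), "camera_matrix" (3x3 intrinsics, pixels), "dist_coeffs" ([k1, k2, p1, p2, k3] as OpenCV has them; the pictures are not rectified), "origin" and "rotation" of the camera in the world. Camera axes: x right, y down, z forward; pixel columns grow to the right and rows downward; lengths in mm; the calibration is good to about 2 mm. A picture is of the moment at which its call begins.
- ticket.close_job(): hands the job in; it is judged then, once.
The state is a dict: "time_s": time; "joint_positions": joint angles; "qd": joint speeds; "effort": joint torques, N m; "position": TCP position; "tool_rot": TCP orientation; "force": force on the tool from outside, world axes, zero at the start; "torque": the same for the moment, N m; "gripper_width": opening from 0.0 (shut) to 1.0 (fully open); "finger_force": force on a finger pad.
Only numpy, scipy, OpenCV 4.12 (cv2) and the standard library are available. Lean on these libraries where they do the work, as an engineer would, in place of code of your own. Each camera call takes 0.05 s, during which the arm holds its last target. There are 200 camera calls.

## Working session

There is one attempt and no reset: what is moved stays moved. The work goes in short steps, Python scripts to look and compute and a tool call to move; the robot and the scene stay as the last step left them, time stands still between calls to the robot, and variables do not carry over. Pictures are saved under pics/ and viewed, at most 14 in all, crops included, and the job is handed in when it is done.

Besides the shell and the picture viewer there is one more tool, called after ">>>" in YAML: its name, and indented under it one key for each argument. drive_tool: Moves the arm, as the interface text tells. Shifts and turns lie within -1 to 1; 1 stands for 250 mm of shift or 45 degrees of turn. Its arguments: {"type":"object","properties":{"targets":{"type":"string"}},"required":["targets"]}

```bash
mkdir -p pics; ls; python3 - <<'E'
from cell import get_obs, imaging, r
import cv2,pickle
o=get_obs();print(o)
for n in("top","side"):
    c=imaging.capture(n);cv2.imwrite(f"pics/{n}0.png",c["pixels"]);pickle.dump(c,open(f"{n}0.pkl","wb"))
    print(n,c["camera_matrix"],c["dist_coeffs"],c["origin"],c["rotation"])
E
```

```text
pics
{'time_s': 0.0, 'joint_positions': array([ 1.21577218,  0.33395441,  0.03984179,  1.46629753, -0.01339048,
        1.34329815, -0.05849016]), 'qd': array([-4.55939387e-04,  6.21560976e-04,  6.30629506e-04,  7.37633742e-05,
        1.04171146e-03,  3.19054655e-04, -6.82018653e-04]), 'effort': array([-2.29704037e-04, -6.58550406e+01,  1.36537604e+00, -4.05558443e+01,
        1.68949255e-02,  1.25471354e-02,  4.61683931e-05]), 'position': array([ 164.35526384, -628.42207008,  247.37982928]), 'tool_rot': array([-3.13990469e+00,  1.14882909e-04,  2.55848924e-01]), 'force': array([-1.05521724, -0.2617424 ,  1.10254087]), 'torque': array([0.02273715, 0.03751421, 0.00105887]), 'finger_force': 0.0, 'gripper_width': 1.0042073207032507}
top [[367.53183481   0.         258.19778869]
 [  0.         367.53183481 191.4281655 ]
 [  0.           0.           1.        ]] [-0.05731332  0.          0.          0.          0.        ] [ 389.85145907   13.41157439 1005.60680685] [-3.06606273  0.00350145 -1.54429875]
side [[429.75488605   0.         255.17749527]
 [  0.         429.75488605 197.18576245]
 [  0.           0.           1.        ]] [0.0260693 0.        0.        0.        0.       ] [ -7.72538051 501.21301823 844.70288901] [-2.42575673  0.00747454 -2.38711825]
```

View pics/top0.png

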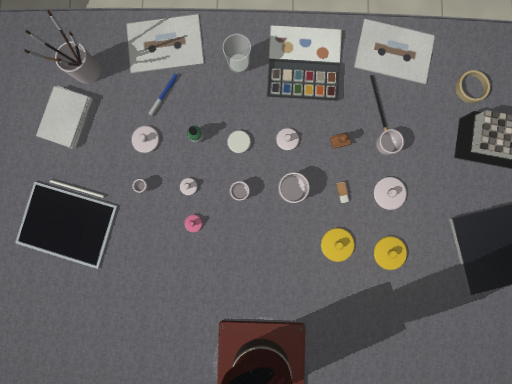

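View pics/side0.png

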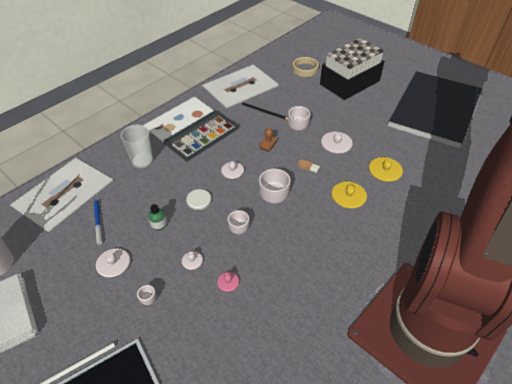

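The top picture shows these candidates:
- **White lids:** (145,139), (188,186), (288,139) and (390,193).
- **Cups:** (140,186), (239,190), (390,142) and (294,188).
- **Look-alikes:** yellow lids (338,245) and (390,253), a pink lid (193,223), a pale disc with no knob (239,142), and the glass at (237,53).
- **Bystanders:** ink bottle (195,134) and stamp (341,141).

Next I'll measure the sizes and check them in a crop.

```bash
cat > h.py <<'E'
import numpy as np,cv2,pickle
from scipy.spatial.transform import Rotation as R
from scipy.optimize import least_squares
def cloud(c):
    h,w=c["depth"].shape
    uv=np.stack(np.meshgrid(np.arange(w),np.arange(h)),-1).reshape(-1,1,2).astype(np.float64)
    n=cv2.undistortPoints(uv,c["camera_matrix"],c["dist_coeffs"]).reshape(h,w,2)
    d=c["depth"][...,None]
    P=np.concatenate([n*d,d],-1)@R.from_euler("xyz",c["rotation"]).as_matrix().T+c["origin"]
    P[c["depth"]==0]=np.nan
    return P
def near(P,u,v,rad):
    s=P[v-rad:v+rad+1,u-rad:u+rad+1].reshape(-1,3)
    return s[~np.isnan(s[:,0])]
def encl(q):
    (x,y),r=cv2.minEnclosingCircle(q[:,:2].astype(np.float32)); return x,y,2*r
E
python3 - <<'E'
from h import *
c=pickle.load(open("top0.pkl","rb"));P=cloud(c)
print("table z",[np.round(np.nanmedian(near(P,u,v,4)[:,2]),1) for u,v in((260,230),(165,165),(430,165),(215,165))])
np.set_printoptions(precision=1,suppress=True)
for n,u,v,rad,h in(("lidM",145,139,17,10),("lidT",188,186,12,10),("lidS",288,139,15,10),("lidL",390,193,20,10),("cupT",140,186,11,32),("cupS",239,190,14,38),("cupM",390,142,17,46),("cupL",294,188,20,54),("ink",195,134,12,60),("stamp",341,141,14,55)):
    q=near(P,u,v,rad);z=q[:,2]
    b=q[abs(z-h)<5]
    k=q[z>z.max()-6]
    print(n,"n",len(b),"band",np.array(encl(b)),"zmax",z.max(),"top",k.mean(0),len(k))
im=cv2.resize(c["pixels"][115:275,120:420],None,fx=2.66,fy=2.66,interpolation=cv2.INTER_CUBIC);cv2.imwrite("pics/crop0.png",im)
E
```

```text
table z [np.float64(-0.5), np.float64(-0.5), np.float64(-0.3), np.float64(-0.2)]
lidM n 502 band [604.8 337.1  76.8] zmax 36.34825564873324 top [604.1 337.1  33. ] 27
lidT n 202 band [482.1 219.4  69.9] zmax 36.51481141871193 top [474.4 211.   33.4] 25
lidS n 348 band [613.2 -57.4  62.8] zmax 36.068891369760536 top [612.6 -57.4  33.2] 28
lidL n 762 band [ 463.2 -346.9  121.9] zmax 36.769191650051425 top [ 470.8 -340.8   33.7] 44
cupT n 57 band [472.3 338.6  37.8] zmax 34.802190697614606 top [470.8 337.8  31. ] 52
cupS n 88 band [464.6  68.4  51.3] zmax 41.197400298265734 top [465.2  68.3  37.8] 76
cupM n 118 band [ 607.5 -332.    65.6] zmax 49.72929266005201 top [ 605.9 -332.1   46.1] 91
cupL n 154 band [475.9 -73.9  79.8] zmax 57.82002317830586 top [475.5 -74.5  54. ] 130
ink n 9 band [615.8 193.9  18.9] zmax 70.35340862178828 top [616.9 194.8  67.4] 43
stamp n 41 band [ 611.7 -200.8   22.6] zmax 65.98375422275615 top [ 612.  -200.9   62.1] 21
```

View pics/crop0.png

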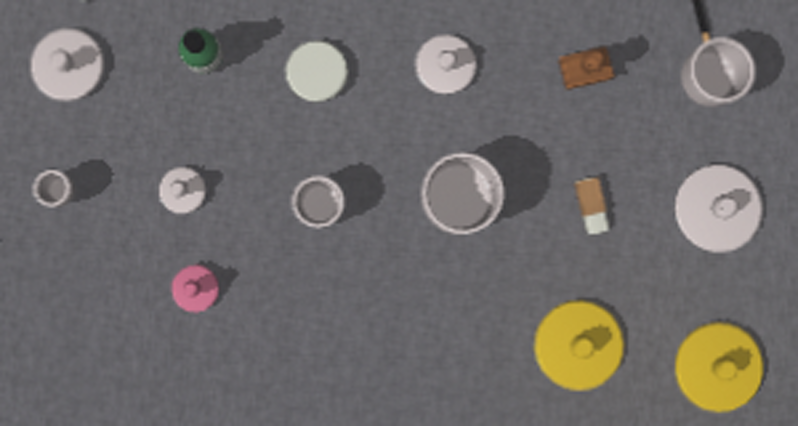

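The crop, at 2.66x, shows lids T (182,190), S (446,63), M (67,63) and L (718,208). It shows cups T (52,188), S (319,201), M (722,70) and L (462,193). All the measured diameters and heights match the description.

The fingertips reach 19 mm past the grasp point, so I'll grip with the TCP at about z = 30 to keep them above the flange (top at z = 10).

```bash
cat >> h.py <<'E'
def plan(*pts,start=None):
    from cell import get_obs
    o=get_obs();p=np.array(o["position"]);M=R.from_euler("xyz",o["tool_rot"]).as_matrix()
    print("t %.2f"%o["time_s"],"pos",np.round(p,1),"rot",np.round(o["tool_rot"],3),"w %.3f"%o["gripper_width"],"F",np.round(o["force"],1),o["finger_force"],"q",np.round(o["joint_positions"],2))
    for t in pts:
        t=np.array(t,float);d=M.T@(t-p)/250;n=int(np.ceil(np.linalg.norm(d)/.18))
        print(t,"total",np.round(d,4),"rows",n,"each",np.round(d/n,4));p=t
E
python3 - <<'E'
from h import *
c=pickle.load(open("side0.pkl","rb"));P=cloud(c)
for n,u,v,h in(("lidT",192,257,34),("lidS",232,166,34),("lidM",111,258,34),("lidL",338,137,34)):
    q=near(P,u,v,14);k=q[(q[:,2]>22)&(q[:,2]<40)];print(n,encl(k),len(k),q[:,2].max())
plan((520,-200,220),(474,211,150),(474,211,30))
E
```

```text
lidT (471.045654296875, 212.36102294921875, 18.077348709106445) 48 35.06915656589126
lidS (607.6708374023438, -54.812435150146484, 20.58323860168457) 40 36.00674193504426
lidM (599.1427001953125, 339.80889892578125, 20.358854293823242) 72 34.79986047909529
lidL (467.02587890625, -337.92999267578125, 22.169897079467773) 52 35.949636681142806
t 0.10 pos [ 164.3 -628.5  247.5] rot [-3.14   0.     0.256] w 1.001 F [ 0.7 -0.3 -0.2] 0.0 q [ 1.22  0.33  0.04  1.47 -0.01  1.34 -0.06]
[ 520. -200.  220.] total [ 1.81   -1.2982  0.1117] rows 13 each [ 0.1392 -0.0999  0.0086]
[474. 211. 150.] total [ 0.2379 -1.6367  0.2823] rows 10 each [ 0.0238 -0.1637  0.0282]
[474. 211.  30.] total [0.     0.0007 0.48  ] rows 3 each [0.     0.0002 0.16  ]
```

>>> drive_tool:
  targets: "1 0.139 -0.1 0.0086 0;1 0.139 -0.1 0.0086 0;1 0.139 -0.1 0.0086 0;1 0.139 -0.1 0.0086 0;1 0.139 -0.1 0.0086 0;1 0.139 -0.1 0.0086 0;1 0.139 -0.1 0.0086 0;1 0.139 -0.1 0.0086 0;1 0.139 -0.1 0.0086 0;1 0.139 -0.1 0.0086 0;1 0.139 -0.1 0.0086 0;1 0.139 -0.1 0.0086 0;1 0.139 -0.1 0.0086 0;1 0 0 0 0"

```text
time_s: 1.85
position: [520.9, -196.3, 219.8]
tool_rot: [-3.14, -0.0, 0.262]
force: [-0.5, -0.0, -0.0]
gripper_width: 1.001
finger_force: 0.0
```

>>> drive_tool:
  targets: "1 0.024 -0.164 0.028 0;1 0.024 -0.164 0.028 0;1 0.024 -0.164 0.028 0;1 0.024 -0.164 0.028 0;1 0.024 -0.164 0.028 0;1 0.024 -0.164 0.028 0;1 0.024 -0.164 0.028 0;1 0.024 -0.164 0.028 0;1 0.024 -0.164 0.028 0;1 0.024 -0.164 0.028 0;1 0 0 0 0;1 0 0 0 0"

```text
time_s: 3.35
position: [473.8, 210.5, 150.2]
tool_rot: [3.141, 0.001, 0.255]
force: [-0.0, 0.6, -0.2]
gripper_width: 0.998
finger_force: 0.0
```

```bash
python3 -c "
from h import *
plan((474,211.5,60),(474,211.5,30))"
```

```text
t 3.35 pos [473.8 210.5 150.2] rot [3.141e+00 1.000e-03 2.550e-01] w 0.998 F [-0.   0.6 -0.2] 0.0 q [ 0.11  0.21 -0.68  1.88  0.14  1.11 -1.94]
[474.  211.5  60. ] total [ 0.0022 -0.0038  0.3606] rows 3 each [ 0.0007 -0.0013  0.1202]
[474.  211.5  30. ] total [ 1.0e-04 -1.0e-04  1.2e-01] rows 1 each [ 1.0e-04 -1.0e-04  1.2e-01]
```

>>> drive_tool:
  targets: "1 0.002 -0.003 0.12 0;1 0 0 0.12 0;1 0 0 0.12 0;0.2 0 0 0.06 0;0 0 0 0.05 0;-0.2 0 0 0 0;-0.5 0 0 0 0;-0.7 0 0 0 0;-1 0 0 0 0;-1 0 0 0 0;-1 0 0 0 0;-1 0 0 0 0"

```text
time_s: 4.85
position: [474.6, 212.8, 33.8]
tool_rot: [3.141, -0.002, 0.256]
force: [-1.8, -0.7, 6.1]
gripper_width: 0.161
finger_force: 58.7
```

```bash
python3 - <<'E'
from h import *
from cell import imaging
plan()
c=imaging.capture("side");cv2.imwrite("pics/s1.png",cv2.resize(c["pixels"][180:300,110:260],None,fx=4,fy=4,interpolation=cv2.INTER_CUBIC))
E
```

```text
t 4.85 pos [474.6 212.8  33.8] rot [ 3.141e+00 -2.000e-03  2.560e-01] w 0.161 F [-1.8 -0.7  6.1] 58.69160420028493 q [ 0.05  0.37 -0.63  1.97  0.28  0.89 -2.05]
```

View pics/s1.png

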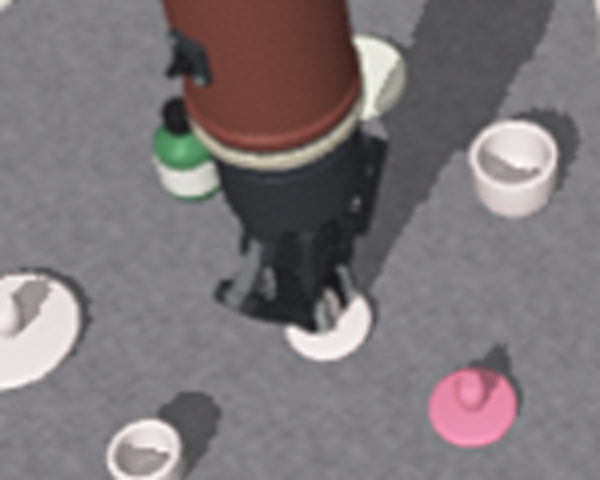

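The picture shows the gripper on lid T at (325,320) in the crop. The opening is about 13.7 mm, less than the 17 mm knob, and the force pushes upward, so it may be wedged on the upper knob. I'll reopen, go a little lower and compare.

>>> drive_tool:
  targets: "-0.3 0 0 0 0;-0.3 0 0 0 0;-0.3 0 0 0 0"

```text
time_s: 5.28
position: [473.8, 212.6, 32.8]
tool_rot: [-3.142, 0.0, 0.256]
force: [0.1, -0.1, -0.1]
gripper_width: 0.351
finger_force: 0.0
```

>>> drive_tool:
  targets: "-0.3 0 0 0.01 0;-0.3 0 0 0.006 0;-0.3 0 0 0 0"

```text
time_s: 5.65
position: [473.7, 212.5, 28.7]
tool_rot: [-3.142, 0.0, 0.256]
force: [-0.5, -0.1, -0.6]
gripper_width: 0.351
finger_force: 0.0
```

>>> drive_tool:
  targets: "-0.6 0 0 0 0;-1 0 0 0 0;-1 0 0 0 0;-1 0 0 0 0;-1 0 0 0 0"

```text
time_s: 6.28
position: [474.0, 212.6, 29.0]
tool_rot: [-3.142, -0.0, 0.256]
force: [-0.6, -1.4, 2.8]
gripper_width: 0.164
finger_force: 58.5
```

>>> drive_tool:
  targets: "-1 0 0 -0.04 0;-1 0 0 -0.08 0;-1 0 0 -0.1 0;-1 0 0 -0.1 0;-1 0 0 0 0;-1 0 0 0 0"

```text
time_s: 7.02
position: [473.8, 212.4, 109.2]
tool_rot: [3.141, -0.0, 0.256]
force: [-0.3, 0.1, -0.9]
gripper_width: 0.161
finger_force: 58.5
```

```bash
python3 - <<'E'
from h import *
from cell import imaging
plan((471.5,338,109),(471.5,338,59))
c=imaging.capture("side");cv2.imwrite("pics/s2.png",cv2.resize(c["pixels"][180:300,110:260],None,fx=4,fy=4,interpolation=cv2.INTER_CUBIC))
E
```

```text
t 7.03 pos [473.8 212.4 109.2] rot [ 3.141 -0.     0.256] w 0.161 F [-0.3  0.1 -0.9] 58.495153253898025 q [ 0.09  0.26 -0.67  1.92  0.19  1.03 -1.98]
[471.5 338.  109. ] total [ 0.118  -0.4884  0.0006] rows 3 each [ 0.0393 -0.1628  0.0002]
[471.5 338.   59. ] total [-1.e-04 -1.e-04  2.e-01] rows 2 each [-0.  -0.   0.1]
```

View pics/s2.png

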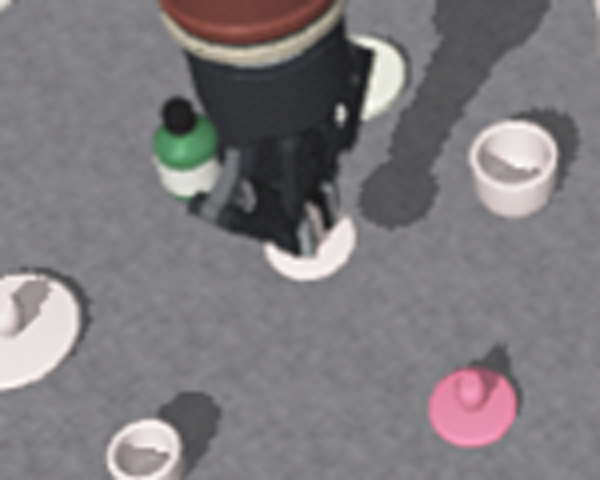

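Lid T is held level at (310,245) in the crop. Seating height is TCP 29+27 = 56.

>>> drive_tool:
  targets: "-1 0.02 -0.08 0 0;-1 0.03 -0.12 0 0;-1 0.03 -0.13 0 0;-1 0.024 -0.1 0 0;-1 0.014 -0.06 0 0;-1 0 0 0 0;-1 0 0 0.08 0;-1 0 0 0.06 0;-1 0 0 0 0;-1 0 0 0 0"

```text
time_s: 8.32
position: [471.5, 338.4, 73.9]
tool_rot: [-3.142, 0.0, 0.255]
force: [-0.1, -0.4, -0.1]
gripper_width: 0.162
finger_force: 58.5
```

```bash
python3 - <<'E'
from h import *
plan((471.5,338,57))
E
```

```text
t 8.32 pos [471.5 338.4  73.9] rot [-3.142  0.     0.255] w 0.162 F [-0.1 -0.4 -0.1] 58.531584525480866 q [-0.14  0.43 -0.68  1.8   0.31  1.02 -2.26]
[471.5 338.   57. ] total [-0.0005  0.0015  0.0677] rows 1 each [-0.0005  0.0015  0.0677]
```

>>> drive_tool:
  targets: "-1 0 0 0.03 0;-1 0 0 0.02 0;-1 0 0 0.01 0;-1 0 0 0.004 0;-1 0 0 0.004 0;-1 0 0 0 0"

```text
time_s: 9.07
position: [471.5, 338.6, 57.0]
tool_rot: [-3.142, -0.0, 0.256]
force: [-0.2, -0.6, -0.1]
gripper_width: 0.163
finger_force: 58.5
```

>>> drive_tool:
  targets: "-1 0 0 0.003 0;-1 0 0 0.003 0;-1 0 0 0 0"

```text
time_s: 9.45
position: [471.8, 339.3, 56.2]
tool_rot: [-3.141, -0.001, 0.256]
force: [-0.8, 0.0, 6.4]
gripper_width: 0.164
finger_force: 59.0
```

>>> drive_tool:
  targets: "-0.6 0 0 0 0;-0.5 0 0 0 0;-0.4 0 0 0 0;-0.2 0 0 0 0;-0.2 0 0 0 0;-0.2 0 0 -0.06 0;-0.2 0 0 -0.14 0;0 0 0 -0.15 0;0 0 0 0 0"

```text
time_s: 10.58
position: [472.9, 340.1, 147.1]
tool_rot: [-3.14, -0.006, 0.256]
force: [-0.1, -0.3, -0.1]
gripper_width: 0.498
finger_force: 0.0
```

```bash
python3 - <<'E'
from h import *
plan((560,20,143),(612.4,-57,140),(612.4,-57,30))
E
```

```text
t 10.57 pos [472.9 340.1 147.1] rot [-3.14  -0.006  0.256] w 0.498 F [-0.1 -0.3 -0.1] 0.0 q [-0.11  0.35 -0.71  1.73  0.25  1.14 -2.21]
[560.  20. 143.] total [0.0129 1.3271 0.014 ] rows 8 each [0.0016 0.1659 0.0017]
[612.4 -57.  140. ] total [0.1247 0.351  0.0121] rows 3 each [0.0416 0.117  0.004 ]
[612.4 -57.   30. ] total [-0.0026  0.0008  0.44  ] rows 3 each [-0.0009  0.0003  0.1467]
```

>>> drive_tool:
  targets: "0 0.002 0.1 0 0;0 0.002 0.166 0 0;0 0.002 0.166 0 0;0 0.002 0.166 0 0;0 0.002 0.166 0 0;0 0.002 0.166 0 0;0 0.002 0.166 0 0;0 0.01 0.16 0 0;0 0.04 0.12 0 0;0 0.04 0.12 0 0;0 0.04 0.12 0 0;0 0.005 0.055 0 0;0 0 0 0 0;0 0 0 0 0"

```text
time_s: 12.32
position: [612.6, -54.6, 142.9]
tool_rot: [-3.141, 0.0, 0.257]
force: [-0.4, -0.4, 0.0]
gripper_width: 0.502
finger_force: 0.0
```

```bash
python3 - <<'E'
from h import *
from cell import imaging
plan((612.2,-57,30))
c=imaging.capture("side");cv2.imwrite("pics/s3.png",cv2.resize(c["pixels"][220:320,110:210],None,fx=5,fy=5,interpolation=cv2.INTER_CUBIC))
c=imaging.capture("top");P=cloud(c);q=near(P,140,186,13);b=q[abs(q[:,2]-36)<3];print(encl(b),len(b),q[:,2].max())
E
```

```text
t 12.32 pos [612.6 -54.6 142.9] rot [-3.141  0.     0.257] w 0.502 F [-0.4 -0.4  0. ] 0.0 q [ 0.42  0.39 -0.51  1.66  0.2   1.15 -1.45]
[612.2 -57.   30. ] total [-0.004   0.0093  0.4517] rows 3 each [-0.0013  0.0031  0.1506]
(472.6551513671875, 337.211181640625, 47.26447677612305) 184 61.701355136559755
```

View pics/s3.png

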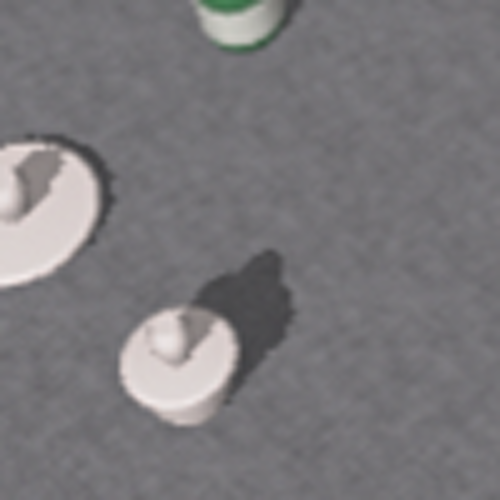

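Lid T lies level and centred on its cup at (180,360) in the crop: flange at z ≈ 37, knob top at 61.7. Next is S, gripped at z ≈ 29.

>>> drive_tool:
  targets: "0 -0.004 0.009 0.12 0;0 0 0 0.15 0;0 0 0 0.12 0;0 0 0 0.05 0;-0.1 0 0 0.012 0;-0.3 0 0 0 0;-0.5 0 0 0 0;-0.7 0 0 0 0;-1 0 0 0 0;-1 0 0 0 0;-1 0 0 0 0"

```text
time_s: 13.8
position: [613.6, -58.6, 31.2]
tool_rot: [3.141, -0.002, 0.256]
force: [-1.7, 0.2, 7.2]
gripper_width: 0.19
finger_force: 58.5
```

>>> drive_tool:
  targets: "-1 0 0 -0.04 0;-1 0 0 -0.08 0;-1 0 0 -0.12 0;-1 0 0 -0.14 0;-1 0 0 0 0;-1 0 0 0 0"

```text
time_s: 14.55
position: [612.6, -58.7, 125.3]
tool_rot: [3.141, -0.0, 0.256]
force: [-0.4, -0.1, -1.0]
gripper_width: 0.185
finger_force: 58.7
```

```bash
python3 - <<'E'
from h import *
plan((464.8,68.4,120),(464.8,68.4,64))
E
```

```text
t 14.55 pos [612.6 -58.7 125.3] rot [ 3.141 -0.     0.256] w 0.185 F [-0.4 -0.1 -1. ] 58.68431635386514 q [ 0.43  0.4  -0.5   1.67  0.21  1.12 -1.45]
[464.8  68.4 120. ] total [-0.4435 -0.6415  0.0208] rows 5 each [-0.0887 -0.1283  0.0042]
[464.8  68.4  64. ] total [-0.00e+00 -1.00e-04  2.24e-01] rows 2 each [-0.    -0.     0.112]
```

>>> drive_tool:
  targets: "-1 -0.05 -0.08 0 0;-1 -0.09 -0.13 0 0;-1 -0.09 -0.13 0 0;-1 -0.09 -0.13 0 0;-1 -0.08 -0.11 0 0;-1 -0.043 -0.061 0 0;-1 0 0 0.06 0;-1 0 0 0.1 0;-1 0 0 0.02 0;-1 0 0 0 0;-1 0 0 0 0"

```text
time_s: 15.92
position: [465.7, 68.3, 80.4]
tool_rot: [-3.142, -0.001, 0.255]
force: [-0.5, 0.4, -1.1]
gripper_width: 0.185
finger_force: 58.7
```

```bash
python3 - <<'E'
from h import *
plan((464.8,68.4,65))
E
```

```text
t 15.93 pos [465.7  68.3  80.4] rot [-3.142e+00 -1.000e-03  2.550e-01] w 0.185 F [-0.5  0.4 -1.1] 58.69065346527805 q [ 0.34  0.19 -0.62  2.05  0.14  0.94 -1.67]
[464.8  68.4  65. ] total [-0.0037 -0.0012  0.0617] rows 1 each [-0.0037 -0.0012  0.0617]
```

>>> drive_tool:
  targets: "-1 -0.002 0 0.03 0;-1 0 0 0.015 0;-1 0 0 0.008 0;-1 0 0 0.004 0;-1 0 0 0.003 0;-1 0 0 0 0"

```text
time_s: 16.68
position: [464.6, 68.3, 64.9]
tool_rot: [-3.142, -0.0, 0.256]
force: [-0.3, -0.3, 0.0]
gripper_width: 0.188
finger_force: 58.7
```

>>> drive_tool:
  targets: "-1 0 0 0.004 0;-1 0 0 0.003 0;-1 0 0 0 0"

```text
time_s: 17.05
position: [465.2, 68.4, 64.2]
tool_rot: [3.141, -0.001, 0.256]
force: [-3.3, -0.3, 13.1]
gripper_width: 0.194
finger_force: 60.0
```

>>> drive_tool:
  targets: "-0.6 0 0 0 0;-0.5 0 0 0 0;-0.4 0 0 0 0;-0.2 0 0 0 0;-0.1 0 0 0 0;-0.1 0 0 -0.06 0;-0.1 0 0 -0.14 0;0 0 0 -0.17 0;0 0 0 0 0"

```text
time_s: 18.18
position: [466.7, 68.8, 159.6]
tool_rot: [3.14, -0.006, 0.256]
force: [0.0, -0.6, -0.6]
gripper_width: 0.502
finger_force: 0.0
```

```bash
python3 - <<'E'
from h import *
plan((604.2,337.3,150),(604.2,337.3,29))
E
```

```text
t 18.18 pos [466.7  68.8 159.6] rot [ 3.14  -0.006  0.256] w 0.502 F [ 0.  -0.6 -0.6] 0.0 q [ 0.37  0.08 -0.63  1.97  0.05  1.1  -1.6 ]
[604.2 337.3 150. ] total [ 0.8034 -0.8999  0.0422] rows 7 each [ 0.1148 -0.1286  0.006 ]
[604.2 337.3  29. ] total [-0.0031 -0.0008  0.484 ] rows 3 each [-0.001  -0.0003  0.1613]
```

>>> drive_tool:
  targets: "0 0.06 -0.07 0 0;0 0.115 -0.129 0 0;0 0.115 -0.129 0 0;0 0.115 -0.129 0 0;0 0.115 -0.129 0 0;0 0.115 -0.129 0 0;0 0.1 -0.11 0 0;0 0.068 -0.075 0.04 0;0 0 0 0 0;0 0 0 0 0"

```text
time_s: 19.42
position: [601.6, 336.1, 145.4]
tool_rot: [3.141, 0.001, 0.256]
force: [0.2, 0.1, -0.0]
gripper_width: 0.5
finger_force: 0.0
```

```bash
python3 - <<'E'
from h import *
from cell import imaging
plan((604.2,337.3,29))
c=imaging.capture("top");P=cloud(c);q=near(P,239,190,15);b=q[abs(q[:,2]-43)<3];print(encl(b),len(b),b[:,2].mean(),q[:,2].max())
E
```

```text
t 19.43 pos [601.6 336.1 145.4] rot [3.141e+00 1.000e-03 2.560e-01] w 0.500 F [ 0.2  0.1 -0. ] 0.0 q [-0.11  0.57 -0.66  1.45  0.36  1.25 -2.13]
[604.2 337.3  29. ] total [ 0.0116 -0.0024  0.4657] rows 3 each [ 0.0039 -0.0008  0.1552]
(464.81414794921875, 67.45696258544922, 61.74332809448242) 358 42.5179902018285 70.15434508772773
```

Lid S is seated (62 mm circle at z ≈ 43, centred). Next is M.

>>> drive_tool:
  targets: "0 0.01 -0.002 0.12 0;0 0 0 0.16 0;0 0 0 0.12 0;0 0 0 0.05 0;-0.1 0 0 0.014 0;-0.3 0 0 0 0;-0.5 0 0 0 0;-0.7 0 0 0 0;-1 0 0 0 0;-1 0 0 0 0;-1 0 0 0 0"

```text
time_s: 20.85
position: [604.8, 338.4, 31.3]
tool_rot: [-3.141, -0.002, 0.256]
force: [-1.7, -0.8, 6.7]
gripper_width: 0.22
finger_force: 58.4
```

>>> drive_tool:
  targets: "-1 0 0 -0.04 0;-1 0 0 -0.1 0;-1 0 0 -0.16 0;-1 0 0 -0.2 0;-1 0 0 -0.1 0;-1 0 0 0 0;-1 0 0 0 0"

```text
time_s: 21.72
position: [603.8, 337.4, 178.6]
tool_rot: [3.141, 0.001, 0.256]
force: [0.2, -0.8, -1.7]
gripper_width: 0.214
finger_force: 58.7
```

```bash
python3 - <<'E'
from h import *
plan((606.8,-331.8,170),(606.8,-331.8,72))
E
```

```text
t 21.73 pos [603.8 337.4 178.6] rot [3.141e+00 1.000e-03 2.560e-01] w 0.214 F [ 0.2 -0.8 -1.7] 58.729449732927606 q [-0.11  0.55 -0.67  1.41  0.34  1.31 -2.11]
[ 606.8 -331.8  170. ] total [-0.6656  2.5927  0.0368] rows 15 each [-0.0444  0.1728  0.0025]
[ 606.8 -331.8   72. ] total [ 5.00e-04 -2.00e-04  3.92e-01] rows 3 each [ 2.000e-04 -1.000e-04  1.307e-01]
```

>>> drive_tool:
  targets: "-1 -0.018 0.068 0 0;-1 -0.037 0.144 0 0;-1 -0.037 0.144 0 0;-1 -0.037 0.144 0 0;-1 -0.037 0.144 0 0;-1 -0.037 0.144 0 0;-1 -0.037 0.144 0 0;-1 -0.037 0.144 0 0;-1 -0.037 0.144 0 0;-1 -0.037 0.144 0 0;-1 -0.037 0.144 0 0;-1 -0.037 0.144 0 0;-1 -0.037 0.144 0 0;-1 -0.037 0.144 0 0;-1 -0.037 0.144 0 0;-1 -0.037 0.144 0 0;-1 -0.037 0.144 0 0;-1 -0.037 0.144 0 0;-1 -0.019 0.077 0 0;-1 0 0 0 0"

```text
time_s: 24.22
position: [606.0, -333.0, 178.6]
tool_rot: [-3.141, 0.001, 0.253]
force: [0.5, 0.4, -1.5]
gripper_width: 0.212
finger_force: 58.8
```

>>> drive_tool:
  targets: "-1 0 0 0 0;-1 0 0 0.1 0;-1 0 0 0.15 0;-1 0 0 0.08 0;-1 0 0 0 0;-1 0 0 0 0"

```text
time_s: 24.98
position: [608.1, -331.3, 98.7]
tool_rot: [3.141, -0.002, 0.256]
force: [-0.8, 0.3, -1.0]
gripper_width: 0.209
finger_force: 58.8
```

```bash
python3 - <<'E'
from h import *
plan((606.8,-331.8,73))
E
```

```text
t 24.98 pos [ 608.1 -331.3   98.7] rot [ 3.141e+00 -2.000e-03  2.560e-01] w 0.209 F [-0.8  0.3 -1. ] 58.77060156664811 q [ 0.76  0.57 -0.46  1.49  0.26  1.14 -1.06]
[ 606.8 -331.8   73. ] total [-0.0056  0.0007  0.1028] rows 1 each [-0.0056  0.0007  0.1028]
```

```bash
python3 - <<'E'
from h import *
from cell import imaging
c=imaging.capture("side");cv2.imwrite("pics/s4.png",cv2.resize(c["pixels"][50:180,230:380],None,fx=4,fy=4,interpolation=cv2.INTER_CUBIC))
E
```

```text
(no output)
```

View pics/s4.png

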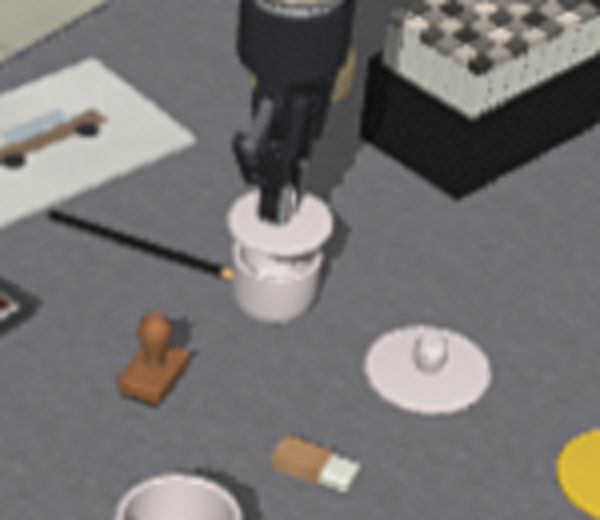

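Lid M is level above its cup at (280,225) in the crop. I'll lower it gently.

>>> drive_tool:
  targets: "-1 -0.004 0 0.04 0;-1 0 0 0.03 0;-1 0 0 0.01 0;-1 0 0 0 0"

```text
time_s: 25.52
position: [606.0, -331.6, 76.8]
tool_rot: [-3.141, 0.0, 0.256]
force: [0.8, 0.7, -1.3]
gripper_width: 0.212
finger_force: 58.8
```

>>> drive_tool:
  targets: "-1 0 0 0.008 0;-1 0 0 0.004 0;-1 0 0 0 0"

```text
time_s: 25.9
position: [606.1, -331.6, 74.1]
tool_rot: [-3.142, 0.0, 0.256]
force: [0.1, -0.3, -0.5]
gripper_width: 0.21
finger_force: 58.8
```

>>> drive_tool:
  targets: "-1 0 0 0.004 0;-1 0 0 0 0"

```text
time_s: 26.15
position: [606.1, -331.6, 73.1]
tool_rot: [-3.141, 0.0, 0.256]
force: [0.3, -0.5, -1.5]
gripper_width: 0.211
finger_force: 58.8
```

>>> drive_tool:
  targets: "-1 0 0 0.004 0;-1 0 0 0 0"

```text
time_s: 26.4
position: [606.2, -331.8, 72.4]
tool_rot: [3.141, -0.0, 0.256]
force: [0.1, 0.6, 1.7]
gripper_width: 0.209
finger_force: 59.0
```

Contact at 72.4. I'll release it.

>>> drive_tool:
  targets: "-0.6 0 0 0 0;-0.5 0 0 0 0;-0.4 0 0 0 0;-0.2 0 0 0 0;-0.1 0 0 0 0;-0.1 0 0 -0.06 0;-0.1 0 0 -0.14 0;0 0 0 -0.14 0;0 0 0 0 0"

```text
time_s: 27.52
position: [608.1, -332.3, 162.0]
tool_rot: [3.137, -0.005, 0.256]
force: [0.6, 0.5, 0.4]
gripper_width: 0.503
finger_force: 0.0
```

```bash
python3 - <<'E'
from h import *
plan((470.5,-340.3,150),(470.5,-340.3,29))
E
```

```text
t 27.52 pos [ 608.1 -332.3  162. ] rot [ 3.137 -0.005  0.256] w 0.503 F [0.6 0.5 0.4] 0.0 q [ 0.77  0.51 -0.47  1.44  0.24  1.24 -1.04]
[ 470.5 -340.3  150. ] total [-0.5409 -0.1084  0.0447] rows 4 each [-0.1352 -0.0271  0.0112]
[ 470.5 -340.3   29. ] total [-0.0024 -0.0022  0.484 ] rows 3 each [-0.0008 -0.0007  0.1613]
```

>>> drive_tool:
  targets: "0 -0.07 -0.014 0 0;0 -0.13 -0.026 0 0;0 -0.13 -0.026 0 0;0 -0.13 -0.026 0 0;0 -0.08 -0.016 0.04 0;0 0 0 0 0;0 0 0 0 0"

```text
time_s: 28.4
position: [469.6, -339.5, 147.6]
tool_rot: [3.141, -0.001, 0.256]
force: [0.8, 0.6, -0.2]
gripper_width: 0.501
finger_force: 0.0
```

```bash
python3 - <<'E'
from h import *
plan((470.5,-340.3,29.5))
E
```

```text
t 28.40 pos [ 469.6 -339.5  147.6] rot [ 3.141e+00 -1.000e-03  2.560e-01] w 0.501 F [ 0.8  0.6 -0.2] 0.0 q [ 0.96  0.31 -0.48  1.74  0.16  1.13 -0.89]
[ 470.5 -340.3   29.5] total [0.0021 0.004  0.4722] rows 3 each [0.0007 0.0013 0.1574]
```

>>> drive_tool:
  targets: "0 0.002 0.004 0.12 0;0 0 0 0.16 0;0 0 0 0.12 0;0 0 0 0.05 0;-0.1 0 0 0.022 0;-0.3 0 0 0 0;-0.5 0 0 0 0;-0.7 0 0 0 0;-1 0 0 0 0;-1 0 0 0 0;-1 0 0 0 0"

```text
time_s: 29.78
position: [470.3, -340.9, 30.4]
tool_rot: [3.14, -0.001, 0.256]
force: [-1.8, 1.2, 6.8]
gripper_width: 0.234
finger_force: 58.5
```

>>> drive_tool:
  targets: "-1 0 0 -0.04 0;-1 0 0 -0.1 0;-1 0 0 -0.16 0;-1 0 0 -0.15 0;-1 0 0 0 0;-1 0 0 0 0"

```text
time_s: 30.52
position: [468.9, -340.4, 141.2]
tool_rot: [-3.141, 0.001, 0.256]
force: [0.2, -0.0, -1.6]
gripper_width: 0.233
finger_force: 58.9
```

```bash
python3 - <<'E'
from h import *
from cell import imaging
plan((475.7,-74.2,140),(475.7,-74.2,80))
c=imaging.capture("top");P=cloud(c);q=near(P,390,142,20);b=q[abs(q[:,2]-51)<3];print(encl(b),len(b),b[:,2].mean(),q[:,2].max())
E
```

```text
t 30.52 pos [ 468.9 -340.4  141.2] rot [-3.141e+00  1.000e-03  2.560e-01] w 0.233 F [ 0.2 -0.  -1.6] 58.94895409466699 q [ 0.96  0.31 -0.48  1.75  0.16  1.12 -0.89]
[475.7 -74.2 140. ] total [ 0.2956 -1.0235  0.0052] rows 6 each [ 0.0493 -0.1706  0.0009]
[475.7 -74.2  80. ] total [2.0e-04 1.0e-04 2.4e-01] rows 2 each [1.0e-04 0.0e+00 1.2e-01]
(605.1183471679688, -331.9768981933594, 75.56639862060547) 491 51.04109883621678 78.51620936193854
```

>>> drive_tool:
  targets: "-1 0.025 -0.085 0 0;-1 0.045 -0.15 0 0;-1 0.045 -0.15 0 0;-1 0.045 -0.15 0 0;-1 0.045 -0.15 0 0;-1 0.045 -0.15 0 0;-1 0.028 -0.11 0 0;-1 0.018 -0.078 0 0;-1 0 0 0 0;-1 0 0 0 0;-1 0 0 0.08 0;-1 0 0 0.09 0;-1 0 0 0 0;-1 0 0 0 0"

```text
time_s: 32.33
position: [476.6, -74.8, 99.7]
tool_rot: [3.142, -0.0, 0.255]
force: [-0.1, 0.4, -1.2]
gripper_width: 0.239
finger_force: 59.0
```

```bash
python3 - <<'E'
from h import *
plan((475.7,-74.2,81))
E
```

```text
t 32.33 pos [476.6 -74.8  99.7] rot [ 3.142 -0.     0.255] w 0.239 F [-0.1  0.4 -1.2] 58.975998144596815 q [ 0.68  0.19 -0.67  2.01  0.14  0.99 -1.37]
[475.7 -74.2  81. ] total [-0.003  -0.0032  0.0749] rows 1 each [-0.003  -0.0032  0.0749]
```

>>> drive_tool:
  targets: "-1 -0.003 -0.003 0.03 0;-1 0 0 0.025 0;-1 0 0 0.008 0;-1 0 0 0.004 0;-1 0 0 0 0"

```text
time_s: 32.95
position: [475.4, -73.8, 82.4]
tool_rot: [-3.142, -0.0, 0.256]
force: [0.1, 0.4, -1.4]
gripper_width: 0.236
finger_force: 59.0
```

>>> drive_tool:
  targets: "-1 0 0 0.005 0;-1 0 0 0 0"

```text
time_s: 33.2
position: [475.4, -73.8, 81.1]
tool_rot: [-3.142, 0.0, 0.256]
force: [-1.4, -0.3, -2.0]
gripper_width: 0.235
finger_force: 59.0
```

>>> drive_tool:
  targets: "-1 0 0 0.004 0;-1 0 0 0 0"

```text
time_s: 33.45
position: [475.3, -73.8, 80.1]
tool_rot: [-3.141, 0.0, 0.256]
force: [0.2, 0.1, -1.6]
gripper_width: 0.233
finger_force: 59.0
```

>>> drive_tool:
  targets: "-1 0 0 0.003 0;-1 0 0 0 0"

```text
time_s: 33.7
position: [475.5, -73.9, 79.5]
tool_rot: [3.142, -0.0, 0.256]
force: [-1.2, 0.9, 1.5]
gripper_width: 0.236
finger_force: 59.2
```

Contact. I'll release, rise, and back away toward -y for a final look.

>>> drive_tool:
  targets: "-0.6 0 0 0 0;-0.5 0 0 0 0;-0.4 0 0 0 0;-0.2 0 0 0 0;-0.1 0 0 0 0;-0.1 0 0 -0.06 0;-0.1 0 0 -0.14 0;0 0 0 -0.18 0;0 0 0 -0.18 0;0 -0.05 0.15 0 0;0 -0.05 0.15 0 0;0 -0.05 0.15 0 0;0 -0.05 0.15 0 0;0 0 0 0 0;0 0 0 0 0"

```text
time_s: 35.58
position: [465.2, -231.0, 220.1]
tool_rot: [-3.142, -0.001, 0.256]
force: [0.9, -0.1, 0.3]
gripper_width: 0.499
finger_force: 0.0
```

```bash
python3 - <<'E'
from h import *
from cell import imaging
plan()
c=imaging.capture("top");P=cloud(c)
for n,u,v,rad,h in(("T",140,186,13,37),("S",239,190,15,43),("M",390,142,18,51),("L",294,188,21,59)):
    q=near(P,u,v,rad);b=q[abs(q[:,2]-h)<3];A=np.c_[b[:,:2]-b[:,:2].mean(0),np.ones(len(b))]
    print(n,np.round(encl(b),1),"tilt deg",np.round(np.degrees(np.linalg.lstsq(A,b[:,2],rcond=None)[0][:2]),1),"z",b[:,2].mean().round(1),q[:,2].max().round(1))
c=imaging.capture("side");cv2.imwrite("pics/f.png",cv2.resize(c["pixels"][80:330,90:400],None,fx=2.4,fy=2.4,interpolation=cv2.INTER_CUBIC))
E
```

```text
t 35.58 pos [ 465.2 -231.   220.1] rot [-3.142e+00 -1.000e-03  2.560e-01] w 0.499 F [ 0.9 -0.1  0.3] 0.0 q [ 0.88  0.12 -0.54  1.8   0.07  1.24 -0.99]
T [472.8 337.   47.6] tilt deg [0.  0.2] z 36.4 62.5
S [464.9  67.5  61.9] tilt deg [-0.2 -0.1] z 42.6 70.5
M [ 605.  -331.6   74.9] tilt deg [-0.3 -0.4] z 50.9 529.7
L [476.1 -74.8  89.4] tilt deg [-0.2  0.2] z 58.8 85.7
```

View pics/f.png

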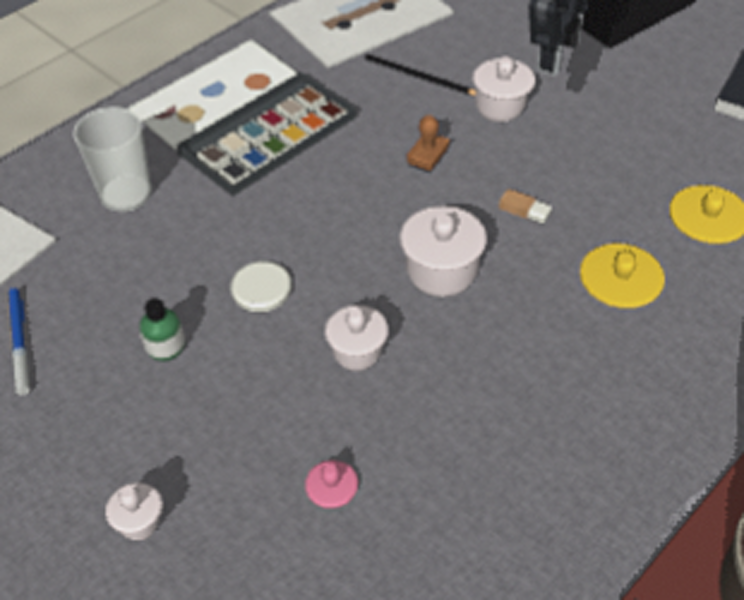

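All four cups are closed and level: T (134,510), S (357,335), M (503,85) and L (443,245). The ink bottle (162,330) and stamp (428,145) are standing where they were.

```bash
python3 -c "
from cell import ticket
print(ticket.close_job())"
```

```text
the job is handed in; nothing more can be done
None
```

All four lids lie level on the cups of their own size, placed smallest to largest, with the cups, ink bottle and stamp left where they stood; the job was handed in at about 36 s of the 96 s allowed.

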